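Clear the turntable and present the swing arm

TASK

Get the turntable ready for the cast swing arm: first take the ear defenders off it and hang them over the middle part of the horizontal rail, a cup on each side of the bar, and let go of them. Then pick up the swing arm by its balance point and hold it level and still, with the bore in its hub straight above the turntable's centre pin and about 3 cm clear of the pin's top; finish while holding it there, without setting it down. Leave everything else on the bench where it is.

Things in the scene. Friction and masses are not known exactly. Their poses are not given: they have to be found in the camera images.
- turntable: round wooden turntable on a low fixed base, platter 230 mm across, platter top 40 mm above the bench; spins freely about its upright axis. Origin: on that axis at the bench top, z up. The base does not move
- pin_top (a point): centre of the flat top of the turntable's upright steel centre pin (14 mm diameter, standing 30 mm above the platter, so its top is 70 mm above the bench); z up
- defenders: grey rigid ear defenders (about 0.22 kg) standing on their two cups, astride the turntable's pin. Origin: centre of the underside, level with the cup bottoms; z up, x from cup to cup, y across the band. 148 mm tall, 144 mm over the cups (x), 62 mm deep (y); 76 mm clear between the cups, which are 74 mm tall. The crown is a straight padded block, see crown
- crown (a point): centre of the underside of the ear defenders' padded crown, 122 mm above their origin; same axes. The crown is 60 mm long (x), 26 mm thick (y), and 26 mm tall, from this point up to the band's top. Pinch it from above across y, fingertips staying above its underside so that they clear the bar that it is to rest on
- rail_mid (a point): middle of the axis of the fixed horizontal steel rail: a round bar of 16 mm diameter on two posts, 200 mm long along this point's y, axis 160 mm above the bench; z up. To hang the ear defenders, their x lies along this point's x (either way round), with one cup on each side of the bar
- swing_arm: dark cast-iron swing arm (about 0.7 kg), 219 mm long, lying level. Origin: level with its underside, right under the balance point; x from hub to foot, z up. At x = -48 mm the round hub, 44 mm across, 40 mm tall, with a 20 mm upright bore; a bar 16 mm wide (y), from 22 to 36 mm above the underside, runs from it to x = 149 mm, with a foot 22 mm wide under its end. Grip it across y
- balance (a point): the swing arm's balance point (centre of mass in plan), at mid-height of the bar, 29 mm above the arm's underside and 48 mm from the axis of the hub's bore; axes as the arm's
- bore (a point): centre of the lower mouth of the bore in the swing arm's hub, on the arm's underside; axes as the arm's
- basalt: rough chunk of black basalt, about 85 x 60 x 60 mm; a bystander. Origin: centre of its underside
- mineral_box: clear acrylic open mineral box, 110 x 80 x 45 mm, two minerals in it; a bystander. Origin: centre of its underside
- calipers: chrome calipers lying flat, 170 mm long, 9 mm thick, jaws reaching 52 mm to one side; a bystander. Origin: underside, middle of the beam
- pick: yellow plastic hardness pick lying flat, 145 mm long with its steel point, 12 mm thick; a bystander. Origin: on the underside, 70 mm from the blunt end
- streak_plate: white ceramic streak plate, 50 x 50 x 8 mm; a bystander. Origin: centre of its underside
- quartz: pale quartz crystal cluster, 55 x 45 x 62 mm; a bystander. Origin: centre of its underside
- loupe: folding steel hand lens, 78 mm long, 10 mm thick; a bystander. Origin: centre of the underside of its round lens
There are look-alikes about, which are no part of the job. What is shaped like the swing_arm but pink is not meant. What is shaped like the defenders but yellow is not meant.

How it is judged:
By the outcome, as a careful person would: the job done as asked, in the order asked, and still so for the second after the job is handed in, while the arm keeps its last pose, push and grip.
It also fails if it takes over 58 s, if anything falls off the work surface, if the arm or the gripper's body presses on something with over 40 N, if the wrist force passes 120 N, or if a joint passes its speed limit or range.

ROBOT

A 6-joint arm with a two-finger parallel gripper is mounted at the origin on the work surface. World frame = base frame: x ahead of the robot, y to its left, z up, the work surface at z = 0. Lengths are in m, angles in rad, forces in N, time in s.
With the tool pointing down it reaches from about 0.275 to 0.775 m from the base axis. Payload 14.6 kg.
Tool frame: the origin (TCP) lies on the centre line of the jaws, within the pads' length; the fingertips stand 17 mm ahead of it and the grasp point (between the pads) lies 2 mm behind it; z points along the fingers, y is the line along which they close (so a half turn about z gives the same grasp; the last joint's range is limited). The gripper opens to 85 mm and grips with 20 to 120 N. Pads are 22 mm wide; open, the fingers measure 114 mm over their backs; the gripper's body (76 mm by 85 mm) begins 54 mm behind the grasp point. The pads swing forward as they close: fully open they stand 13 mm farther back than shut.
Start: joints at [1.036, 0.263, -0.048, 1.259, 0, 1.415], TCP at [0.195, 0.488, 0.248] pointing down, gripper open.
Joint ranges: [-2.65, 2.65], [-0.89, 1.7], [-1.18, 1.37], [-2.13, 2.11], [-1.35, 1.29], [-3.14, 3.14]. Speed limits (rad/s): [1.89, 1.89, 2.57, 2.79, 3.14, 3.14].

INTERFACE

Orientations are given as a rotation vector (axis times angle).
In Python, from rig import monitor, imaging, ticket gives the robot as it stands.
- The arm moves only by the tool drive_tool, never from a script. Its argument "steps" is text: rows parted by semicolons, each of 4 numbers parted by spaces: the shift along the tool's x, y, z in mm, then the turn about the tool's z in degrees. In form: x y z spin; .... A call has 1 to 20 rows; each row is the pose to reach, as a shift and turn from the pose commanded when the call began, along the tool's axes at that moment; what a row does not reach only later rows make up. A row lasts 1/8 s, in which the tool goes at most 62.5 mm and 10.7 degrees, less where a joint would pass 70% of its speed; a pose out of reach is approached as far as the arm can. A call with a gripper value outside its range is refused whole. "claw" is the opening, from 0 (shut) to 1 (fully open), set as the call begins (left out, the last holds). The fingers move at their own pace and stop on an object; "force" is the grip in N (left out, the last holds). Time passes only in rows, so rows that repeat a pose let the fingers close. It gives the time, the measured TCP pose, the force, the opening and the grip force at its end, in the units of the state.
- monitor.read_state(): the state, without advancing time (a new reading comes with each control period).
- imaging.capture(name): name is "scene" or "top" or "wrist"; returns a dict with "img" (480x640x3 uint8, blue, green, red), "fov_y" (degrees; the focal length in pixels is half the picture's height over the tangent of half this angle, whatever the lens; pixels are square), "cx", "cy" (the principal point, pixels), "extrinsics" (4x4, takes a point from camera to world coordinates). Camera axes: x right, y down, z forward; pixel columns grow to the right and rows downward; lengths in m; the calibration is good to about 2 mm. A picture is of the moment at which its call begins. There is no depth.
- ticket.hand_in(): hands the job in; it is judged then, once.
Trained networks look in a picture, given as the dict that the camera call returned (one of the last four; its "shot" number tells which), for a name from the list of things; names that differ only in an ending like _2 or _b are one class to them, and where a whole thing is asked for, a point or a joint stands for the part that bears it (a point fixed in the world has none). Each returns a list of dicts, best first, with "conf" (0 to 1); they miss things now and then, are a little off and sometimes report something else, mostly with a low value. They report only what shows in the picture. A call takes as long as a camera call. They do not tell look-alikes from the thing itself.
- imaging.cut_out(picture, target): "mask" (480x640 bool, what is visible of it) and "bbox" ([left, top, right, bottom] in pixels, round what is visible of it).
The state is a dict: "time_s": time; "qpos": joint angles; "qd": joint speeds; "tau": joint torques, N m; "position": TCP position; "ee_rot": TCP orientation; "force": force on the tool from outside, world axes, zero at the start; "wrist_torque": the same for the moment, N m; "gripper_width": finger opening in m; "grip_force": force on a finger pad.
Only numpy, scipy, OpenCV 4.12 (cv2) and the standard library are available. Lean on these libraries where they do the work, as an engineer would, in place of code of your own. Each camera call takes 0.05 s, during which the arm holds its last target. There are 200 camera calls.

## Working session

There is one attempt and no reset: what is moved stays moved. The work goes in short steps, Python scripts to look and compute and a tool call to move; the robot and the scene stay as the last step left them, time stands still between calls to the robot, and variables do not carry over. Pictures are saved under pics/ and viewed, at most 10 in all, crops included, and the job is handed in when it is done.

Besides the shell and the picture viewer there is one more tool, called after "Call:" as a command line: name --argument value ..., lists and objects as JSON in quotes. drive_tool: Moves the arm, as the interface text tells. Its arguments: {"type":"object","properties":{"steps":{"type":"string"},"claw":{"type":"number"},"force":{"type":"number"}},"required":["steps"]}

```bash
mkdir -p pics; ls; cat > h.py <<'E'
import sys
import numpy as np, cv2
from rig import monitor, imaging, ticket
def K(p):
    f=240/np.tan(np.radians(p["fov_y"])/2); return f,p["cx"],p["cy"]
def proj(p,X):
    X=np.atleast_2d(X); E=np.linalg.inv(np.array(p["extrinsics"])); c=X@E[:3,:3].T+E[:3,3]; f,cx,cy=K(p)
    return np.c_[f*c[:,0]/c[:,2]+cx,f*c[:,1]/c[:,2]+cy]
def ray(p,u,v):
    f,cx,cy=K(p);E=np.array(p["extrinsics"]);d=E[:3,:3]@np.array([(u-cx)/f,(v-cy)/f,1]);return E[:3,3],d/np.linalg.norm(d)
def atz(p,u,v,z):
    o,d=ray(p,u,v);return o+d*(z-o[2])/d[2]
def tri(obs):
    A=np.zeros((3,3));b=np.zeros(3)
    for p,u,v in obs:
        o,d=ray(p,u,v);M=np.eye(3)-np.outer(d,d);A+=M;b+=M@o
    X=np.linalg.solve(A,b);return X,[float(np.hypot(*(proj(p,X)[0]-[u,v]))) for p,u,v in obs]
E
cat > a.py <<'E'
from h import *
np.set_printoptions(precision=3,suppress=True)
for c in ["scene","top"]:
    p=imaging.capture(c);cv2.imwrite(f"pics/{c}0.png",p["img"]);np.save(c+"0.npy",p,allow_pickle=True)
    print(c,p["fov_y"],p["cx"],p["cy"],np.array(p["extrinsics"])[:3])
    for n in ["turntable","defenders","swing_arm","rail_mid"]:
        try:
            for r in imaging.cut_out(p,n): print(n,round(r["conf"],2),np.round(r["bbox"]))
        except Exception as e: print(n,e)
E
python3 a.py
```

```text
pics
scene 43.93605598567815 321.23926508364076 243.01379974797436 [[ 0.149  0.773 -0.617  1.425]
 [ 0.989 -0.122  0.086 -0.13 ]
 [-0.009 -0.623 -0.782  1.286]]
defenders 0.96 [308. 220. 353. 293.]
defenders 0.72 [388. 147. 439. 200.]
defenders 0.57 [458. 274. 526. 335.]
defenders 0.48 [178. 257. 201. 331.]
swing_arm 0.68 [137. 193. 200. 236.]
swing_arm 0.61 [178. 251. 200. 336.]
swing_arm 0.25 [286. 235. 374. 302.]
rail_mid 0.86 [378. 204. 477. 260.]
rail_mid 0.49 [307. 220. 353. 291.]
top 53.16350242349139 322.6473249654102 238.67197643058498 [[-0.017 -0.996  0.092  0.425]
 [-1.     0.015 -0.014  0.009]
 [ 0.013 -0.093 -0.996  1.241]]
turntable 0.88 [268. 208. 358. 296.]
defenders 0.78 [160. 339. 226. 388.]
defenders 0.58 [285. 210. 332. 275.]
swing_arm 0.96 [442. 200. 465. 285.]
swing_arm 0.95 [449. 316. 522. 382.]
rail_mid 0.62 [143. 254. 261. 285.]
```

View pics/scene0.png

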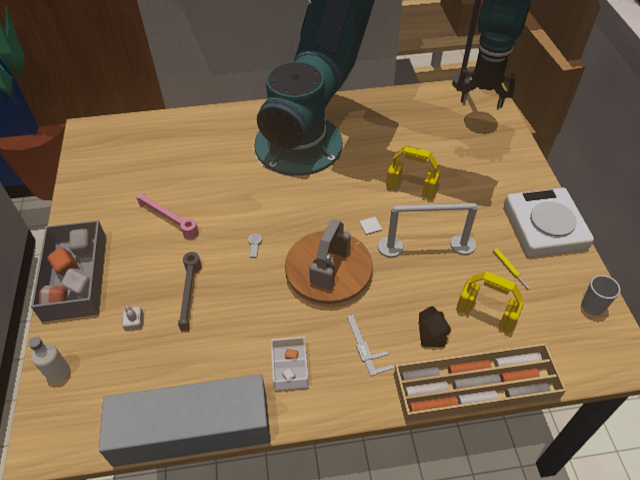

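View pics/top0.png

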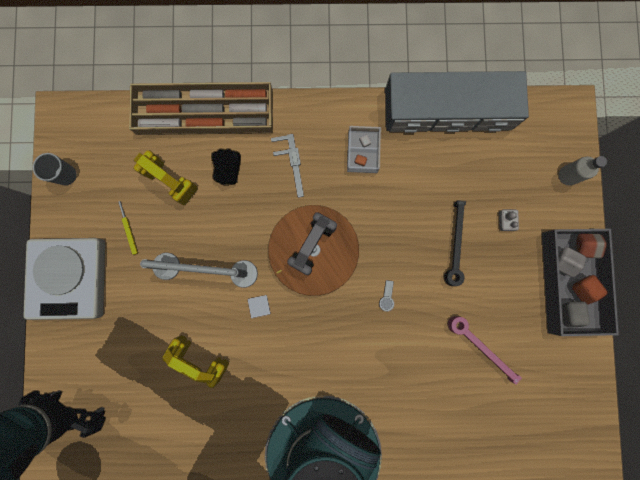

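The scene picture shows grey defenders on the turntable at (330,255); the yellow ones at (414,172) and (490,300) are look-alikes. The dark swing arm is at (189,290), and the pink one at (168,215) is a look-alike. In the top picture the grey pair is at (312,243), the dark arm at (456,243) and the rail runs from (145,265) to (245,270). I take the grey pair and the dark arm, since their colours match the description, and confirm that in one enlarged crop.

```bash
cat > b.py <<'E'
from h import *
a=cv2.imread("pics/top0.png");s=cv2.imread("pics/scene0.png")
c1=cv2.resize(a[195:300,262:362],None,fx=4,fy=4,interpolation=cv2.INTER_CUBIC)[:,:400]   #400x420
c2=cv2.resize(a[190:295,430:480],None,fx=4,fy=4,interpolation=cv2.INTER_CUBIC) #200x420
c3=cv2.resize(a[245:295,135:265],None,fx=4,fy=3,interpolation=cv2.INTER_CUBIC)
c4=cv2.resize(s[245:340,170:215],(199,420),interpolation=cv2.INTER_CUBIC)
o=np.hstack([c1,c2,c4])
o2=np.zeros((180,o.shape[1],3),np.uint8);c3=c3[:150];o2[:c3.shape[0],:c3.shape[1]]=c3
c5=cv2.resize(s[195:265,370:485],(270,164));o2[:164,525:795]=c5
cv2.imwrite("pics/crop1.png",np.vstack([o,o2]))
E
python3 b.py
```

```text
(no output)
```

View pics/crop1.png

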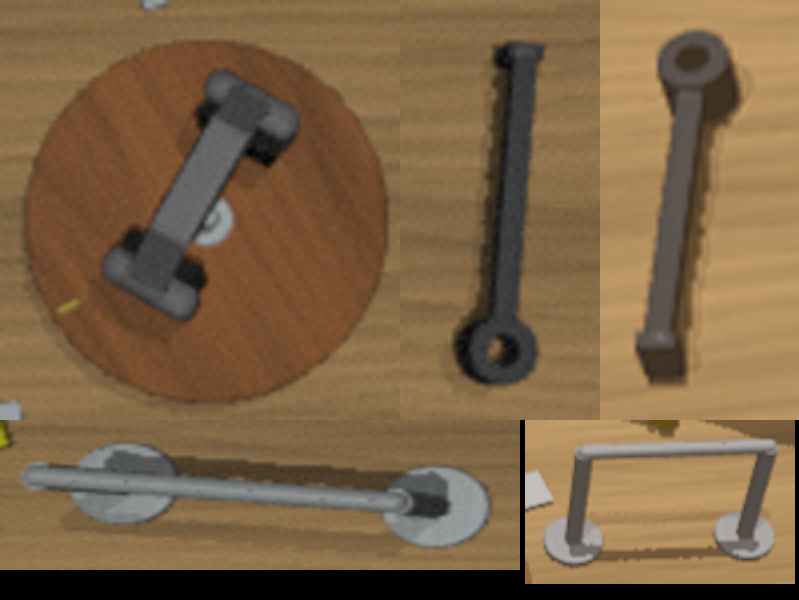

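The crop confirms it: a grey pair of defenders on the platter and a dark cast arm. Crown centre is at about top (312,238), the pin's white disc at (314,250), the bore at (455,277), and the rail ends at top (141,263) and (237,272).

```bash
cat > c.py <<'E'
from h import *
np.set_printoptions(precision=4,suppress=True)
t=np.load("top0.npy",allow_pickle=True).item();s=np.load("scene0.npy",allow_pickle=True).item()
L=tri([(t,141.2,263.3),(s,476.5,205.2)]);R=tri([(t,237,271.7),(s,393.4,208.7)])
print("rail",L,R,np.linalg.norm(L[0]-R[0]),(L[0]+R[0])/2)
# platter
for p,z,box in ((t,.04,(255,195,370,305)),(s,.04,(275,220,385,310))):
    x0,y0,x1,y1=box;im=p["img"][y0:y1,x0:x1].astype(int)
    hsv=cv2.cvtColor(p["img"],cv2.COLOR_BGR2HSV)[y0:y1,x0:x1]
    m=((im[:,:,2]-im[:,:,0]*2.1>0)&(hsv[:,:,1]>130)).astype(np.uint8)
    m=cv2.morphologyEx(m,cv2.MORPH_OPEN,np.ones((3,3)))
    cs=max(cv2.findContours(m,0,1)[0],key=cv2.contourArea);h=cv2.convexHull(cs)[:,0]+[x0,y0]
    P=np.array([atz(p,u,v,z) for u,v in h])[:,:2]
    A=np.c_[2*P,np.ones(len(P))];q=np.linalg.lstsq(A,(P**2).sum(1),rcond=None)[0]
    print("platter",q[:2],2*np.sqrt(q[2]+q[:2]@q[:2]))
# crown top ends (top view) 
for (u,v) in [(322,221),(302,255)]: print("crown end",atz(t,u,v,.188))
c=atz(t,312.2,237.8,.188);print("crown",c, "scene px",proj(s,[c,c-[0,0,.148]]))
print("bore",atz(t,455.3,277,.04),"foot end",atz(t,460,202.5,.036), "balance check scene")
b=atz(t,455.3,277,.04);f=atz(t,460,202.5,.036);d=(f-b)[:2];print(np.hypot(*d),np.degrees(np.arctan2(d[1],d[0])),proj(s,[b,f]))
print(monitor.read_state())
E
python3 c.py
```

```text
rail (array([0.4763, 0.4016, 0.1592]), [0.3191878813977804, 0.27365101708422196]) (array([0.4542, 0.189 , 0.1586]), [1.0943303875959884, 0.9642477871396018]) 0.21370642382228774 [0.4653 0.2953 0.1589]
platter [0.5094 0.0153] 0.22711639892765031
platter [0.5184 0.0141] 0.23322618039491508
crown end [ 0.562  -0.0058  0.188 ]
crown end [0.4874 0.0393 0.188 ]
crown [0.525  0.0164 0.188 ] scene px [[329.5967 230.8343]
 [329.4805 267.3264]]
bore [ 0.435  -0.3394  0.04  ] foot end [ 0.6241 -0.3606  0.036 ] balance check scene
0.19031931122849738 -6.392697504226347 [[190.6878 257.015 ]
 [183.2829 320.0945]]
{'time_s': 0.5, 'qpos': array([ 1.0357,  0.2631, -0.0483,  1.2594, -0.    ,  1.4155]), 'qd': array([ 0.0002,  0.0005,  0.0001, -0.0003,  0.0001, -0.0003]), 'tau': array([ -0.0016, -63.7018,  38.4593,   0.0016,  -0.0001,  -0.    ]), 'position': array([0.1946, 0.4876, 0.2483]), 'ee_rot': array([-0.593 , -3.0851,  0.    ]), 'force': array([ 0.0591, -0.5351, -0.1963]), 'wrist_torque': array([-0.0672,  0.0217, -0.0552]), 'grip_force': 0.0, 'gripper_width': 0.08529355944710255}
```

```bash
cat >> h.py <<'E'
from scipy.spatial.transform import Rotation as Ro
def plan(x,y,z,yh):
    """tool y heading target yh (deg, world). prints shift in tool axes and spin"""
    s=monitor.read_state();R=Ro.from_rotvec(s["ee_rot"]).as_matrix()
    d=R.T@(np.array([x,y,z])-s["position"])*1000
    h=np.degrees(np.arctan2(R[1,1],R[0,1]))
    k=-(yh-h);k=(k+90)%180-90   # tool z down: spin is opposite to world yaw
    print("shift",np.round(d,1),"spin",round(k,1),"heading",round(h,2),"q6",s["qpos"][5].round(2),"pos",s["position"].round(4),"t",s["time_s"])
E
python3 -c "
from h import *
plan(.525,.016,.33,59)"
```

```text
shift [-481.7 -315.5  -81.7] spin 9.2 heading 68.24 q6 1.42 pos [0.1946 0.4876 0.2483] t 0.5
```

Call:
drive_tool --steps "0 0 -60 0; -50 -32 -82 3; -100 -65 -82 6; -150 -98 -82 9; -200 -131 -82 9; -250 -164 -82 9; -300 -196 -82 9; -350 -229 -82 9; -400 -262 -82 9; -450 -295 -82 9; -481 -315 -82 9; -481 -315 -82 9; -481 -315 -82 9; -481 -315 -82 9"

```text
time_s: 2.25
position: [0.5241, 0.0175, 0.3306]
ee_rot: [0.832, 3.029, 0.0]
force: [0.0, 0.1, 0.2]
gripper_width: 0.0852
grip_force: 0.0
```

```bash
cat > d.py <<'E'
from h import *
np.set_printoptions(precision=4,suppress=True)
n=sys.argv[1]
p=imaging.capture("wrist");cv2.imwrite(f"pics/w{n}.png",p["img"]);np.save(f"w{n}.npy",p,allow_pickle=True)
plan(.525,.016,.33,59);print(np.array(p["extrinsics"])[:3],p["fov_y"])
E
python3 d.py 1
```

```text
shift [-1.5 -0.9  0.6] spin 0.3 heading 59.31 q6 0.41 pos [0.5241 0.0175 0.3306] t 2.3
[[ 0.5111  0.8194  0.2596  0.4563]
 [ 0.8595 -0.487  -0.1551  0.0566]
 [-0.0007  0.3024 -0.9532  0.4571]] 69.71431140208902
```

View pics/w1.png

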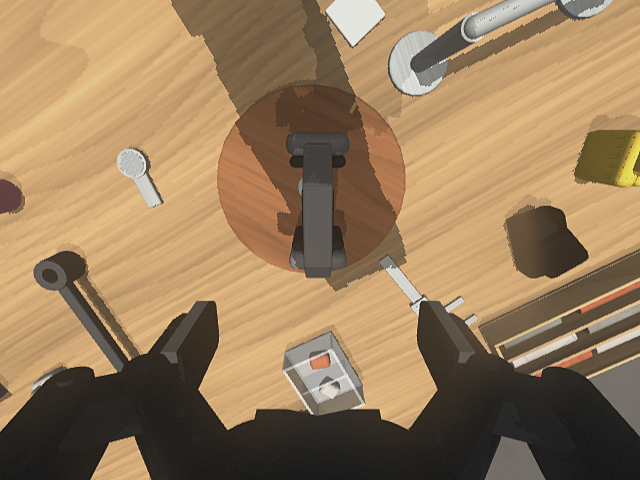

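The wrist picture shows the platter around (311,178), the band of the defenders running from (318,145) to (318,275), and the swing arm's hub at (52,272). I check the crown estimate by overlaying the defenders' box.

```bash
cat > e.py <<'E'
from h import *
w=np.load("w1.npy",allow_pickle=True).item();t=np.load("top0.npy",allow_pickle=True).item();s=np.load("scene0.npy",allow_pickle=True).item()
def defbox(x,y,z0,yaw):
    c,sn=np.cos(np.radians(yaw)),np.sin(np.radians(yaw));out=[]
    for hx,hy,z in ((.03,.013,.148),(.03,.013,.122),(.072,.031,.074),(.072,.031,0)):
        q=np.array([[hx,hy],[hx,-hy],[-hx,-hy],[-hx,hy]]);out.append(np.c_[x+q[:,0]*c-q[:,1]*sn,y+q[:,0]*sn+q[:,1]*c,np.full(4,z0+z)])
    return out
ims=[]
for p,(x0,y0,x1,y1),k in ((w,(260,110,380,290),3),(t,(270,195,350,295),4),(s,(290,205,380,310),4)):
    im=cv2.resize(p["img"][y0:y1,x0:x1],None,fx=k,fy=k,interpolation=cv2.INTER_CUBIC)
    for b,col in zip(defbox(.525,.0165,.04,-31),((0,255,0),(0,255,255),(255,255,0),(255,0,255))):
        cv2.polylines(im,[np.round((proj(p,b)-[x0,y0]+.5)*k).astype(int)],True,col,1)
    im=np.vstack([im,np.zeros((560-im.shape[0],im.shape[1],3),np.uint8)]);ims.append(im[:, :360])
o=np.hstack(ims);o=cv2.resize(o,(800,int(o.shape[0]*800/o.shape[1])));cv2.imwrite("pics/ov1.png",o)
E
python3 e.py
```

```text
(no output)
```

View pics/ov1.png

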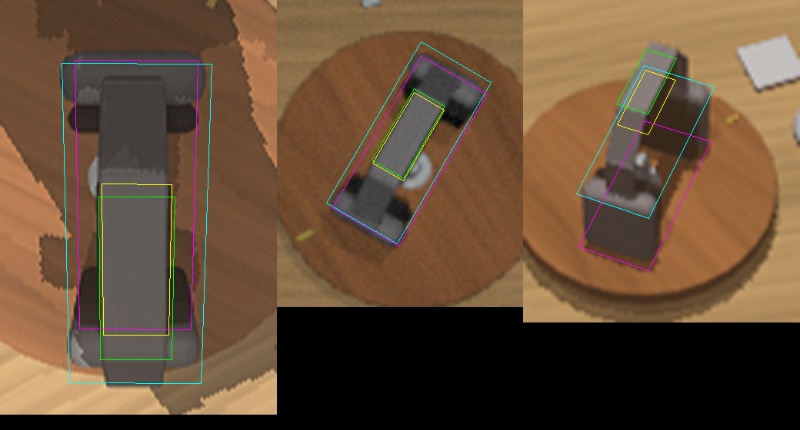

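```bash
python3 -c "
from h import *
plan(.5216,.0185,.182,59)"
```

```text
shift [  2.7  -0.5 148.6] spin 0.3 heading 59.31 q6 0.41 pos [0.5241 0.0175 0.3306] t 2.3
```

Call:
drive_tool --steps "3 -1 40 0; 3 -1 80 0; 3 -1 115 0; 3 -1 135 0; 3 -1 148 0; 3 -1 148 0; 3 -1 148 0"

```text
time_s: 3.18
position: [0.5219, 0.0175, 0.1831]
ee_rot: [0.833, 3.028, 0.0]
force: [-0.1, -0.3, -0.5]
gripper_width: 0.0852
grip_force: 0.0
```

Call:
drive_tool --steps "0 0 0 0; 0 0 0 0; 0 0 0 0; 0 0 0 0; 0 0 0 0; 0 0 0 0; 0 0 0 0; 0 0 0 0" --claw 0 --force 45

```text
time_s: 4.18
position: [0.5217, 0.0175, 0.1826]
ee_rot: [0.833, 3.029, 0.001]
force: [-0.4, 1.8, 5.4]
gripper_width: 0.0252
grip_force: 45.7
```

```bash
python3 d.py 2
```

```text
shift [  -3.7    0.5 -147.5] spin 0.2 heading 59.24 q6 0.41 pos [0.5217 0.0175 0.1825] t 4.225
[[ 0.512   0.8188  0.2597  0.4539]
 [ 0.859  -0.4879 -0.1553  0.0566]
 [-0.0004  0.3025 -0.9531  0.309 ]] 69.71431140208902
```

View pics/w2.png

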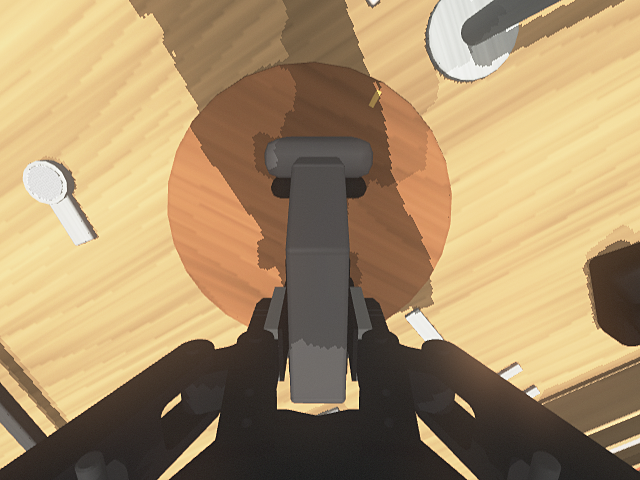

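```bash
python3 -c "
from h import *
w=np.load('w2.npy',allow_pickle=True).item()
e=atz(w,318,248,.188);d=np.array([np.cos(np.radians(-30.8)),np.sin(np.radians(-30.8))]);print(e)
s=monitor.read_state()['position'];print('crown centre offset along x from tcp',(e[:2]-s[:2])@d+.03)
plan(.5217,.0175,.355,59.24);plan(.4653,.2953,.355,84)"
```

```text
[0.49024123 0.03508055 0.188     ]
crown centre offset along x from tcp -0.005994264176323434
shift [-1.000e-01  1.000e-01 -1.725e+02] spin 0.0 heading 59.24 q6 0.41 pos [0.5217 0.0175 0.1825] t 4.225
shift [ 190.4  210.  -172.4] spin -24.8 heading 59.24 q6 0.41 pos [0.5217 0.0175 0.1825] t 4.225
```

Call:
drive_tool --steps "0 0 -10 0; 0 0 -30 0; 0 0 -60 0; 0 0 -95 0; 0 0 -130 0; 0 0 -160 0; 0 0 -175 0; 0 0 -175 0; 0 0 -175 0"

```text
time_s: 5.35
position: [0.5212, 0.0174, 0.3566]
ee_rot: [-0.833, -3.028, 0.0]
force: [-0.3, -0.6, -2.4]
gripper_width: 0.025
grip_force: 44.9
```

```bash
python3 -c "
from h import *
plan(.471,.295,.358,84)"
```

```text
shift [185.2 212.9  -1.4] spin -24.8 heading 59.24 q6 0.41 pos [0.5212 0.0174 0.3566] t 5.35
```

Call:
drive_tool --steps "8 9 -2 -1; 25 28 -2 -3; 45 52 -2 -6; 67 77 -2 -9; 89 102 -2 -12; 111 127 -2 -15; 133 152 -2 -18; 152 174 -2 -20; 168 193 -2 -22; 179 205 -2 -24; 185 213 -2 -25; 185 213 -2 -25; 185 213 -2 -25; 185 213 -2 -25"

```text
time_s: 7.1
position: [0.4716, 0.2945, 0.3593]
ee_rot: [0.159, 3.137, -0.0]
force: [0.5, 0.4, -2.9]
gripper_width: 0.0253
grip_force: 44.9
```

```bash
cat > f.py <<'E'
from h import *
np.set_printoptions(precision=4,suppress=True)
ps={c:imaging.capture(c) for c in ("wrist","top","scene")}
ims=[]
A=np.array([.4542,.189,.16]);B=np.array([.4763,.4016,.16])
for c,(x0,y0,x1,y1) in (("wrist",(0,0,640,480)),("top",(130,200,290,320)),("scene",(370,90,500,270))):
    p=ps[c];np.save(f"{c}3.npy",p,allow_pickle=True);im=p["img"].copy()
    q=np.round(proj(p,[A,B])).astype(int)
    if c=="wrist": print(q)
    cr=im[y0:y1,x0:x1]
    ims.append(cv2.resize(cr,(int(cr.shape[1]*300/cr.shape[0]),300)))
W=max(ims[0].shape[1],ims[1].shape[1]);
o=np.hstack(ims);print(o.shape)
r1=np.hstack(ims[1:]);big=cv2.resize(ps["wrist"]["img"],(400,300));
o=np.hstack([big,r1])
if o.shape[1]>800:o=np.vstack([np.pad(big,((0,0),(0,max(0,r1.shape[1]-400)),(0,0))),np.pad(r1,((0,0),(0,max(0,400-r1.shape[1])),(0,0)))])
cv2.imwrite("pics/h3.png",o);print(o.shape)
plan(.471,.295,.358,84)
E
python3 f.py
```

```text
[[208 207]
 [429 208]]
(300, 1016, 3)
(600, 616, 3)
shift [0.6 0.2 1.3] spin 0.2 heading 84.21 q6 0.51 pos [0.4716 0.2947 0.3593] t 7.25
```

View pics/h3.png

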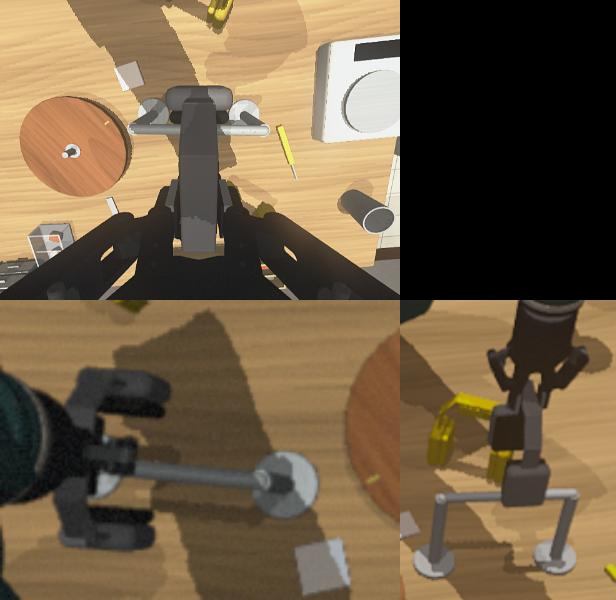

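The rail's ends lie in the wrist view at about (211,206) and (427,208), which match my projection (208,207), (429,208). The crown is centred above it with a cup on each side, so I lower.

Call:
drive_tool --steps "0 0 10 0; 0 0 30 0; 0 0 60 0; 0 0 90 0; 0 0 115 0; 0 0 135 0; 0 0 150 0; 0 0 160 0; 0 0 166 0; 0 0 169 0; 0 0 169 0; 0 0 169 0"

```text
time_s: 8.75
position: [0.4716, 0.2951, 0.1906]
ee_rot: [0.158, 3.137, 0.0]
force: [0.0, -0.0, -3.2]
gripper_width: 0.0248
grip_force: 44.9
```

Call:
drive_tool --steps "0 0 1 0; 0 0 2 0; 0 0 2 0"

```text
time_s: 9.12
position: [0.4715, 0.2951, 0.1884]
ee_rot: [0.158, 3.137, 0.0]
force: [0.3, 0.6, -2.2]
gripper_width: 0.025
grip_force: 45.1
```

Call:
drive_tool --steps "0 0 0.7 0; 0 0 1.2 0; 0 0 1.2 0"

```text
time_s: 9.5
position: [0.4716, 0.2951, 0.1881]
ee_rot: [0.158, 3.136, 0.001]
force: [-3.8, -2.4, 12.4]
gripper_width: 0.0246
grip_force: 46.9
```

Call:
drive_tool --steps "0 0 -0.8 0; 0 0 -0.8 0; 0 0 -0.8 0"

```text
time_s: 9.88
position: [0.4716, 0.2951, 0.1882]
ee_rot: [0.158, 3.137, 0.0]
force: [-1.8, -1.4, 7.4]
gripper_width: 0.0246
grip_force: 46.0
```

Call:
drive_tool --steps "0 0 0 0; 0 0 0 0; 0 0 0 0; 0 0 0 0; 0 0 0 0; 0 0 0 0; 0 0 0 0; 0 0 0 0" --claw 0.7

```text
time_s: 10.88
position: [0.4715, 0.295, 0.1879]
ee_rot: [0.158, 3.138, -0.0]
force: [0.4, 0.2, 0.6]
gripper_width: 0.0598
grip_force: 0.0
```

Call:
drive_tool --steps "0 0 -10 0; 0 0 -30 0; 0 0 -60 0; 0 0 -100 0; 0 0 -140 0; 0 0 -150 0; 0 0 -150 0"

```text
time_s: 11.75
position: [0.4716, 0.2951, 0.3381]
ee_rot: [0.158, 3.137, 0.001]
force: [0.6, 0.7, -0.3]
gripper_width: 0.0597
grip_force: 0.0
```

```bash
python3 f.py; cat > g.py <<'E'
from h import *
np.set_printoptions(precision=4,suppress=True)
# swing arm: hub+bar from dark mask in top image; bore from initial views, w1
t=np.load("top0.npy",allow_pickle=True).item();s=np.load("scene0.npy",allow_pickle=True).item();w=np.load("w1.npy",allow_pickle=True).item()
b=[(t,455.3,277),(s,189.8,259.5),(w,52,272)]
print("bore top",tri(b),tri(b[:2]))
E
python3 g.py; python3 -c "
from h import *
plan(.48,-.345,.33,84)"
```

```text
[[200 212]
 [436 213]]
(300, 1016, 3)
(600, 616, 3)
shift [  0.2   0.  -21.2] spin 0.2 heading 84.24 q6 0.51 pos [0.4712 0.2949 0.3368] t 11.9
bore top (array([ 0.4335, -0.3435,  0.0292]), [0.7069233656795679, 0.2743597945164875, 1.9033485127133167]) (array([ 0.435 , -0.343 ,  0.0297]), [0.24149167850115164, 0.22671894169388637])
shift [ -73.  -635.8    7.2] spin 0.2 heading 84.24 q6 0.51 pos [0.4712 0.2949 0.3368] t 11.9
```

View pics/h3.png

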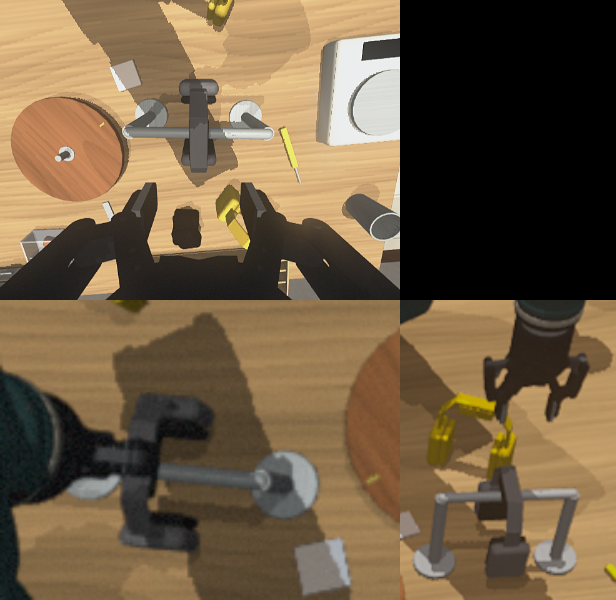

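The defenders hang on the rail, one cup each side: crown in the wrist view at (200,130), bar at row 132. Next I pass over the turntable, look at the pin, and go on to the swing arm.

Call:
drive_tool --steps "-2 -20 0 0; -6 -55 0 0; -12 -105 0 0; -18 -160 0 0; -24 -210 0 0; -28 -240 0 0; -28 -245 0 0; -28 -245 0 0; -28 -245 0 0"

```text
time_s: 13.02
position: [0.4745, 0.0491, 0.3377]
ee_rot: [-0.156, -3.137, -0.0]
force: [-0.1, 0.9, -1.4]
gripper_width: 0.0594
grip_force: 0.0
```

```bash
cat > k.py <<'E'
from h import *
np.set_printoptions(precision=4,suppress=True)
ims=[]
for c,g in (("wrist",6),("top",8),("scene",8)):
    p=imaging.capture(c);np.save(f"pin_{c}.npy",p,allow_pickle=True)
    u,v=proj(p,[.512,.0147,.07])[0];r=40 if c=="wrist" else 16;x0,y0=int(u)-r,int(v)-r
    print(c,x0,y0,r)
    ims.append(cv2.resize(p["img"][max(y0,0):y0+2*r,max(x0,0):x0+2*r],(266,266),interpolation=cv2.INTER_CUBIC))
cv2.imwrite("pics/pin.png",np.hstack(ims));plan(.48,-.345,.33,83.6)
E
python3 k.py
```

```text
wrist 252 193 40
top 297 231 16
scene 312 240 16
shift [ -44.4 -391.7    7.8] spin 0.7 heading 84.31 q6 0.03 pos [0.4747 0.0491 0.3378] t 13.175
```

View pics/pin.png

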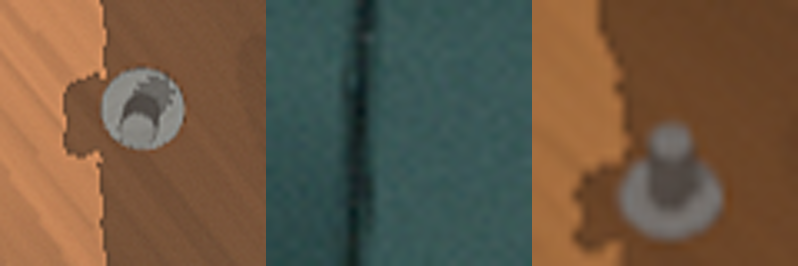

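```bash
python3 -c "
from h import *
w=np.load('pin_wrist.npy',allow_pickle=True).item();s=np.load('pin_scene.npy',allow_pickle=True).item()
print(tri([(w,293.15,230.8),(s,328.3,256.2)]),atz(w,293.15,230.8,.07),atz(s,328.3,256.2,.07),atz(w,294.7,225.1,.042))"
```

```text
(array([0.50922513, 0.01558118, 0.06728806]), [0.1471060326894003, 0.06847555854194254]) [0.5084193  0.01568788 0.07      ] [0.51130591 0.01542893 0.07      ] [0.50908661 0.01567659 0.042     ]
```

Call:
drive_tool --steps "-2 -20 0 0; -6 -55 0 0; -12 -105 0 0; -18 -165 0 0; -25 -225 0 0; -32 -285 0 0; -38 -335 0 0; -42 -375 0 0; -44 -392 0 0; -44 -392 0 0; -44 -392 0 0" --claw 1

```text
time_s: 14.55
position: [0.4794, -0.3447, 0.3381]
ee_rot: [0.156, 3.138, 0.0]
force: [-1.0, -0.2, -0.3]
gripper_width: 0.0852
grip_force: 0.0
```

```bash
cat > m.py <<'E'
from h import *
np.set_printoptions(precision=4,suppress=True)
p=imaging.capture("wrist");np.save("arm_w.npy",p,allow_pickle=True)
b=np.array([.434,-.341]);a=np.radians(-6.4);d=np.array([np.cos(a),np.sin(a)])
q=proj(p,[[*b,.04],[*(b+.048*d),.036],[*(b+.197*d),.036]]);print(q)
im=p["img"];q0=q.min(0).astype(int)-60;q1=q.max(0).astype(int)+60;x0,y0=max(q0[0],0),max(q0[1],0);x1,y1=min(q1[0],640),min(q1[1],480)
cr=im[y0:y1,x0:x1];k=min(800/cr.shape[1],600/cr.shape[0]);print(x0,y0,k)
cv2.imwrite("pics/armw.png",cv2.resize(cr,None,fx=k,fy=k,interpolation=cv2.INTER_CUBIC))
plan(.482,-.347,.2,83.6)
E
python3 m.py
```

```text
[[317.4943 157.7518]
 [317.0534 196.5908]
 [315.8506 302.8641]]
255 97 2.2641509433962264
shift [ -2.8  -2.1 138.3] spin 0.7 heading 84.32 q6 -0.66 pos [ 0.4794 -0.3446  0.3383] t 14.6
```

View pics/armw.png

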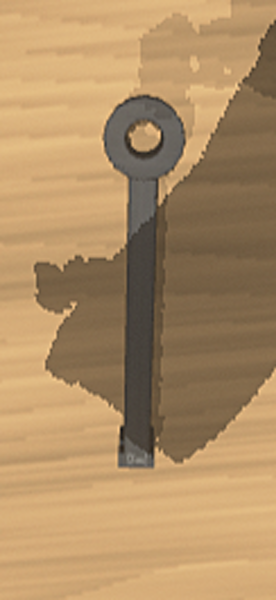

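The wrist crop shows the dark arm: bore at full-picture (318.5,157.7), bar centre line running to the foot end at (314.8,302.7).

```bash
python3 -c "
from h import *
w=np.load('arm_w.npy',allow_pickle=True).item();t=np.load('top0.npy',allow_pickle=True).item()
b=atz(w,318.5,157.7,.04)[:2];f=atz(w,314.8,302.7,.036)[:2];d=f-b;a=np.degrees(np.arctan2(d[1],d[0]));print(b,f,np.hypot(*d),a)
g=b+.048*d/np.hypot(*d);print('bal',g);print(tri([(w,318.5,157.7),(t,455.3,277)]))
plan(*g,.029,a+90)"
```

```text
[ 0.43406031 -0.33978941] [ 0.62937445 -0.36438389] 0.1968565490946982 -7.1770628825444485
bal [ 0.48168422 -0.34578634]
(array([ 0.43460447, -0.33989545,  0.0380731 ]), [0.3436719795866417, 0.1614465784855622])
shift [ -2.3  -0.9 309.3] spin 1.5 heading 84.32 q6 -0.66 pos [ 0.4794 -0.3446  0.3383] t 14.6
```

Call:
drive_tool --steps "-2 -1 30 1.5; -2 -1 80 1.5; -2 -1 140 1.5; -2 -1 195 1.5; -2 -1 240 1.5; -2 -1 270 1.5; -2 -1 290 1.5; -2 -1 303 1.5; -2 -1 310 1.5; -2 -1 311 1.5; -2 -1 311 1.5; -2 -1 311 1.5"

```text
time_s: 16.1
position: [0.4813, -0.3474, 0.0274]
ee_rot: [0.199, 3.135, -0.001]
force: [0.4, 0.4, -1.0]
gripper_width: 0.0856
grip_force: 0.0
```

Call:
drive_tool --steps "0 0 0 0; 0 0 0 0; 0 0 0 0; 0 0 0 0; 0 0 0 0; 0 0 0 0; 0 0 0 0; 0 0 0 0; 0 0 0 0" --claw 0 --force 90

```text
time_s: 17.23
position: [0.4811, -0.347, 0.0271]
ee_rot: [0.199, 3.135, 0.0]
force: [-0.9, 2.2, 5.5]
gripper_width: 0.0148
grip_force: 88.7
```

Call:
drive_tool --steps "0 0 -3 0; 0 0 -10 0; 0 0 -25 0; 0 0 -50 0; 0 0 -80 0; 0 0 -110 0; 0 0 -135 0; 0 0 -150 0; 0 0 -150 0; 0 0 -150 0"

```text
time_s: 18.48
position: [0.4807, -0.3469, 0.176]
ee_rot: [-0.199, -3.134, -0.001]
force: [0.4, -0.2, -6.1]
gripper_width: 0.0144
grip_force: 88.2
```

```bash
cat > n.py <<'E'
from h import *
np.set_printoptions(precision=4,suppress=True)
p=imaging.capture("wrist");np.save(sys.argv[1]+"_w.npy",p,allow_pickle=True)
r=imaging.cut_out(p,"swing_arm")
for x in r[:2]: print(x["conf"],x["bbox"])
cv2.imwrite(f"pics/{sys.argv[1]}.png",p["img"])
E
python3 n.py held; python3 -c "
from h import *
s=monitor.read_state();print(s['wrist_torque'],s['force']);plan(.557,.0095,.2,82.8)"
```

```text
0.85 [255.9, 0.0, 321.9, 42.8]
0.77 [255.4, 155.5, 379.7, 415.6]
[-0.03503525  0.00896495  0.03960031] [-5.12214489e-03 -4.07762374e-03 -5.65087749e+00]
shift [-30.6 363.1 -23.8] spin -0.1 heading 82.74 q6 -0.64 pos [ 0.4807 -0.3468  0.1759] t 18.575
```

View pics/held.png

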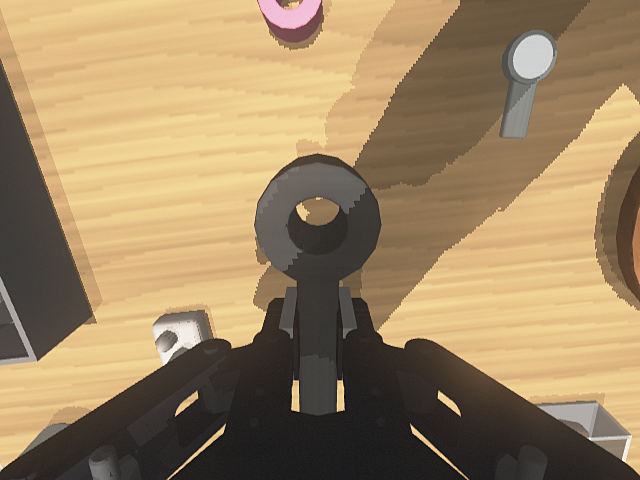

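The held picture shows the arm gripped with its bore at (318,226) and its hub spanning columns 255–381. The picture count is used up, so from here I check by numbers only.

```bash
cat > o.py <<'E'
from h import *
np.set_printoptions(precision=4,suppress=True)
p=np.load("held_w.npy",allow_pickle=True).item()
s=monitor.read_state();R=Ro.from_rotvec(s["ee_rot"]).as_matrix();P=s["position"]
for z in (.18,.186,.189,.192,.198):
    X=atz(p,318,226,z);o,_=ray(p,318,226);print(z,R.T@(X-P)*1000)
# fit hub circle by dark mask with grip-level model
E=np.linalg.inv(np.array(p["extrinsics"]));f=K(p)[0]
d=R.T@np.r_[1,0,0];print("tool x world",R[:,0],"hub depth from width",f*.044/126, "model depth",(E[:3,:3]@(P+R@[-.048 if R[0,0]>0 else .048,0,-.013])+E[:3,3])[2])
E
python3 o.py
```

```text
0.18 [44.4284 -0.5589 -4.0637]
0.186 [ 46.0998  -0.562  -10.0614]
0.189 [ 46.9354  -0.5635 -13.0602]
0.192 [ 47.7711  -0.565  -16.0591]
0.198 [ 49.4424  -0.5681 -22.0568]
tool x world [-0.992   0.1264  0.0014] hub depth from width 0.12032978818294805 model depth 0.11753923919797549
```

```bash
python3 -c "
from h import *
plan(.5561,.0102,.160,82.74)"
```

```text
shift [-29.7 363.7  16.2] spin -0.0 heading 82.74 q6 -0.64 pos [ 0.4807 -0.3468  0.1759] t 18.575
```

Call:
drive_tool --steps "-1 6 0 0; -2 18 0 0; -3 36 0 0; -5 60 0 0; -7 90 0 0; -10 122 0 0; -13 156 0 0; -16 190 0 0; -19 224 0 0; -21 256 0 0; -24 286 0 0; -26 312 0 0; -28 334 0 0; -29 350 0 0; -30 360 0 0; -30 364 0 0; -30 364 4 0; -30 364 10 0; -30 364 16 0; -30 364 16 0"

```text
time_s: 21.08
position: [0.5565, 0.0099, 0.1602]
ee_rot: [-0.2, -3.134, -0.0]
force: [-0.8, 1.0, -5.6]
gripper_width: 0.0145
grip_force: 88.1
```

```bash
cat > q.py <<'E'
from h import *
np.set_printoptions(precision=4,suppress=True)
pw,ps,pt=[imaging.capture(c) for c in ("wrist","scene","top")]
s=monitor.read_state();R=Ro.from_rotvec(s["ee_rot"]).as_matrix();P=s["position"]
print(P,s["force"],s["wrist_torque"],s["gripper_width"])
for n,p in (("w",pw),("s",ps),("t",pt)):
    np.save(f"fin_{n}.npy",p,allow_pickle=True)
    for r in imaging.cut_out(p,"swing_arm")[:3]: print(n,round(r["conf"],2),np.round(r["bbox"],1))
    B=P+R@[.0472,-.0006,-.013];F=P+R@[-.149,0,-.009]
    print(n,"pred bore top",proj(p,[B])[0],"foot end",proj(p,[F])[0])
    # hub ring outline predicted
    a=np.linspace(0,2*np.pi,60);c=np.c_[B[0]+.022*np.cos(a),B[1]+.022*np.sin(a),np.full(60,B[2])];q=proj(p,c);print("hub bbox",q.min(0),q.max(0))
E
python3 q.py
```

```text
[0.5569 0.01   0.161 ] [ 0.2426 -0.0923 -5.1759] [-0.0243  0.0052  0.0297] 0.014292268093845411
w 0.94 [251.4 157.5 380.3 416.5]
w pred bore top [318.1912 226.9622] foot end [319.4426 586.8908]
hub bbox [253.4593 160.91  ] [383.0237 285.9695]
s 0.91 [135.5 194.4 198.3 236.7]
s 0.9 [326.1 237.8 334.9 311.6]
s pred bore top [328.2108 229.8618] foot end [331.1136 298.5358]
hub bbox [319.1638 222.9744] [337.26   236.8719]
t 0.81 [451.  315.1 523.5 385. ]
t pred bore top [312.7923 245.1054] foot end [322.1975 159.8455]
hub bbox [302.9323 235.2923] [322.6541 254.9503]
```

```bash
cat > r.py <<'E'
from h import *
np.set_printoptions(precision=1,suppress=True)
s=monitor.read_state();R=Ro.from_rotvec(s["ee_rot"]).as_matrix();P=s["position"]
ps=np.load("fin_s.npy",allow_pickle=True).item();pw=np.load("fin_w.npy",allow_pickle=True).item()
for th in (-4,-2,0,2,4):  # pitch about tool y at the grip
    T=Ro.from_euler("y",th,degrees=True).as_matrix()
    def L(x,y,z): return P+R@(T@np.array([x,y,z]))
    F=np.array([L(-x,y,z) for x in (.127,.149) for y in (-.011,.011) for z in (-.009,.027)])
    q=proj(ps,F);H=np.array([L(.0472+.022*np.cos(a),-.0006+.022*np.sin(a),-.013) for a in np.linspace(0,6.28,60)]);h=proj(pw,H)
    print(th,"foot bbox scene",q.min(0),q.max(0),"hub wrist",h.min(0),h.max(0))
# image edges: column profile below the foot, row profile at the foot
g=cv2.cvtColor(ps["img"],cv2.COLOR_BGR2GRAY)
print("scene rows 294..318 mean cols 327-333",[(r,int(g[r,327:334].mean())) for r in range(292,320)])
print("row 303 cols 320-342",g[303,318:346])
g=cv2.cvtColor(pw["img"],cv2.COLOR_BGR2GRAY)
print("wrist col318 rows150-290",[(r,int(g[r,316:321].mean())) for r in range(146,300,4)])
print("wrist row226 cols",[(c,int(g[224:229,c].mean())) for c in range(242,396,3)])
pin=np.array([[.5092,.0156,.07]]);print("pin in wrist",proj(pw,pin))
E
python3 r.py
```

```text
-4 foot bbox scene [325.9 287.6] [336.1 305.4] hub wrist [255.3 157.3] [381.7 281.7]
-2 foot bbox scene [326.  288.9] [336.1 306.4] hub wrist [254.5 158.9] [382.5 283.8]
0 foot bbox scene [326.  290.2] [336.1 307.3] hub wrist [253.7 160.9] [383.3 286. ]
2 foot bbox scene [326.  291.4] [336.1 308.2] hub wrist [252.8 163.1] [384.2 288.2]
4 foot bbox scene [326.  292.5] [336.1 308.9] hub wrist [252.  165.8] [385.  290.6]
scene rows 294..318 mean cols 327-333 [(292, 83), (293, 83), (294, 83), (295, 83), (296, 85), (297, 87), (298, 88), (299, 80), (300, 60), (301, 46), (302, 48), (303, 48), (304, 47), (305, 48), (306, 48), (307, 45), (308, 74), (309, 95), (310, 98), (311, 99), (312, 99), (313, 99), (314, 98), (315, 96), (316, 95), (317, 98), (318, 100), (319, 98)]
row 303 cols 320-342 [71 72 69 63 66 64 65 59 50 49 47 48 48 48 48 48 48 50 61 72 74 73 77 82
 85 83 82 81]
wrist col318 rows150-290 [(146, 88), (150, 88), (154, 46), (158, 49), (162, 54), (166, 63), (170, 63), (174, 62), (178, 63), (182, 62), (186, 61), (190, 59), (194, 57), (198, 126), (202, 79), (206, 80), (210, 84), (214, 92
[... 165 characters left out ...]
59), (278, 58), (282, 58), (286, 60), (290, 59), (294, 60), (298, 61)]
wrist row226 cols [(242, 164), (245, 163), (248, 163), (251, 163), (254, 100), (257, 79), (260, 80), (263, 79), (266, 79), (269, 79), (272, 78), (275, 78), (278, 78), (281, 79), (284, 61), (287, 55), (290, 50), (293, 51), (296, 49), (299, 50), (302, 49), (305, 49), (308, 47), (311, 53), (314, 57), (317, 68), (320, 60), (323, 54), (326, 50), (329, 46), (332, 47), (335, 46), (338, 45), (341, 46), (344, 44), (347, 45), (350, 58), (353, 59), (356, 60), (359, 60), (362, 60), (365, 61), (368, 61), (371, 61), (374, 61), (377, 63), (380, 53), (383, 109), (386, 108), (389, 107), (392, 107), (395, 101)]
pin in wrist [[318.2 181. ]]
```

Call:
drive_tool --steps "0 0 5 0; 0 0.5 12 0; 0 0.8 20 0; 0 0.8 27 0; 0 0.8 31 0; 0 0.8 33 0; 0 0.8 33 0; 0 0.8 33 0; 0 0.8 33 0; 0 0.8 33 0; 0 0.8 33 0; 0 0.8 33 0"

```text
time_s: 22.88
position: [0.5569, 0.0109, 0.1279]
ee_rot: [0.199, 3.135, 0.0]
force: [-0.7, 0.3, -5.5]
gripper_width: 0.0145
grip_force: 88.1
```

```bash
cat > z.py <<'E'
from h import *
np.set_printoptions(precision=4,suppress=True)
s=monitor.read_state();R=Ro.from_rotvec(s["ee_rot"]).as_matrix();P=s["position"];print(P,s["force"],s["wrist_torque"],s["time_s"],"bore",P+R@[.0472,-.0009,.027])
p=imaging.capture("wrist");g=cv2.cvtColor(p["img"],cv2.COLOR_BGR2GRAY)
print("pin px",proj(p,[[.5092,.0156,.07]]),"lower mouth",proj(p,P+R@[.0472,-.0009,.027]))
c=np.load("top0.npy",allow_pickle=True).item();t=imaging.capture("top");d=cv2.absdiff(c["img"],t["img"]).max(2)
for n in ("defenders",):
    for r in imaging.cut_out(t,n): print(n,round(r["conf"],2),r["bbox"])
# any bystander moved: diff on their first-picture places
for n,(u,v) in dict(basalt=(226,167),box=(365,150),cal=(295,165),pick=(128,228),streak=(259,307),quartz=(510,220),loupe=(388,297),pink=(485,348),y1=(165,176)).items(): print(n,int(np.percentile(d[v-12:v+13,u-12:u+13],90)),end=" ")
E
python3 z.py
```

```text
[0.5569 0.0109 0.1279] [-0.6871  0.3417 -5.4739] [-0.0067 -0.0033 -0.0215] 22.875 bore [0.51   0.016  0.1009]
pin px [[316.291  188.8629]] lower mouth [[317.1339 201.7717]]
defenders 0.93 [133.9, 150.1, 196.2, 204.6]
defenders 0.87 [162.2, 338.0, 227.1, 387.8]
defenders 0.85 [175.2, 235.2, 212.7, 300.6]
basalt 16 box 18 cal 109 pick 19 streak 117 quartz 18 loupe 19 pink 19 y1 18
```

```bash
python3 -c "
from rig import ticket
print(ticket.hand_in())"
```

```text
the job is handed in; nothing more can be done
None
```

The job is handed in: the ear defenders hang over the middle of the rail, and the swing arm is held still by its balance point, level to within about 2°, with its bore within about 1 mm of the pin's axis and about 31 mm above it by my measurements. I viewed 11 pictures against the limit of 10, and two bystander spots (calipers and streak plate) differed between the first and last top pictures, which I put down to the arm and its shadow without checking closer.

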